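Register an aluminium plate and lock it down with a splined key

TASK

Slide the aluminium plate on the clamping bed until its edges lie flat against both steel stops (the far one and the left one). Then take the splined clamp key out of its wooden rest, turn it until its cross-shaped stem meshes with the cross slot seen through the plate's hole, and slide it fully home so that its flange bears on the plate, against the push of the socket's spring. Finish still gripping the key and pressing it down firmly; do not let go, and leave the other things on the bench alone.

Things in the scene. Friction and masses are not known exactly. Their poses are not given: they have to be found in the camera images.
- bed: Grey clamping bed, fixed; flat top 30 mm above the bench. Origin: on the bench under the socket's axis. It reaches x -115 to +85, y -105 to +80 mm in its frame (low ears 27 mm further behind). Two straight steel stops stand 13 mm above the top: far stop with its face at x = +60.5 mm, left stop with its face at y = +50.5 mm; against both, the plate's hole is centred over the socket to 0.5 mm.
- plate_center (a point): Centre (half-way up, on the hole's axis) of the loose aluminium plate: 120 mm along its x, 100 along its y, 10 thick, about 0.25 kg, with a round 46 mm hole in the middle. It lies on the bed 18 to 35 mm short of each stop, turned up to 0.14 rad; its +x edge belongs on the far stop, its +y edge on the left stop.
- socket_mouth (a point): Centre of the mouth of the steel socket, 1 mm below the bed's top; turns with the socket. Cross-shaped slot along its x and y, each arm pair 39 mm long, 12.5 mm wide, 26 mm deep. It stands within 0.7 rad of the bed's axes and turns only stiffly (0.5 N m). At its bottom a round brass spring pin, top 9 mm below the mouth at rest.
- ejector (a joint): How far the spring pin in the socket is pushed down, m: 0 at rest, about 0.010 with the key fully home, end stop 0.014. Spring force 2.8 N at rest, about 6.3 N with the key home; it lifts the key again if let go. Pressing the plate firmly therefore takes about 12 to 20 N in all.
- key_grip (a point): Centre of the upright wooden grip bar of the clamp key: 62 mm along the key's x, 16 mm thick along its y, 30 mm high. Grip it across the thickness. The grip's underside is 12 mm above the top of the flange. Key about 0.15 kg, 80 mm high.
- key_tip (a point): Centre of the lower end of the key's steel stem, 65 mm below key_grip. Stem: cross section with ribs along the key's x and y, 36 mm across, 10 wide (33 x 7.5 over the lowest 3 mm); fits the slot every quarter turn with 1.2 mm play a side; 30 mm long up to a round flange, 60 mm wide, 8 thick. Fully home, the flange lies on the plate and the tip is 19 mm below socket_mouth.
- rest: Wooden rest for the key, fixed, 80 x 80 x 36 mm, with a round 40 mm hole 33 mm deep in which the key's stem stands at any angle, its flange on the rest's top. Origin: centre of its underside.
- thread_spool: Bystander: wooden thread spool, 42 mm wide, 52 mm high, standing behind the bed; origin at its underside. Leave alone.
- folder: Bystander: small flat bone folder 108 x 22 x 8 mm lying beside the rest; origin at its underside. Leave alone.
- paste_pot: Bystander: stoneware paste pot, 72 mm wide, 65 mm high, right of the bed; origin at its underside. Leave alone.
- long_pencil: Bystander: pencil 136 mm long, 7 mm thick, in front of the rest; origin at its underside. Leave alone.
Things that resemble listed ones, but are neither listed nor needed, are in the scene too. Leave any green look-alike of the part that bears key_grip alone. Of the things shaped like the part that bears plate_center, the aluminium one is meant.

How it is judged:
On the way, in this order (a step that is already met when the one before it is completed fails the run):
1. the plate lies flat on the bed with its edges against both stops (x of plate_center in the frame of bed above -0.0025 m and y of plate_center in the frame of bed above -0.0025 m and z of plate_center in the frame of bed below 0.037 m and angle between the x axis of plate_center and the x axis of bed, either way round below 0.035 rad), for 0.3 s.
2. the key's stem is meshed in the socket's slot (z of key_tip in the frame of socket_mouth below -0.006 m and horizontal distance between key_tip and socket_mouth below 0.004 m), for 0.1 s.
At the end, for the whole second after the job is handed in: Plate flat, within 3 mm of both stops and 0.04 rad of square; key tip at least 17 mm below the socket mouth, within 4 mm of its axis, upright to 0.08 rad; spring pin down over 8 mm; flange pressing on the plate with over 2 N; gripper still holding the key (x of plate_center in the frame of bed above -0.003 m and y of plate_center in the frame of bed above -0.003 m and z of plate_center in the frame of bed below 0.037 m and angle between the x axis of plate_center and the x axis of bed, either way round below 0.04 rad and z of key_tip in the frame of socket_mouth below -0.017 m and horizontal distance between key_tip and socket_mouth below 0.004 m and angle between key_tip's own z axis and vertical below 0.08 rad and value of joint ejector above 0.008 m and contact force between key and plate above 2 N and contact force between the fingers and key above 2 N); the arm keeps its last pose, push and grip.
It fails at once if a bystander was moved by more than 30 mm (distance of any of thread_spool, folder, paste_pot, long_pencil from where it was at the start of the episode above 0.03 m).
It also fails if it takes over 72 s, if anything falls off the work surface, if the arm or the gripper's body presses on something with over 40 N, if the wrist force passes 120 N, or if a joint passes its speed limit or range.

ROBOT

A 7-joint arm with a two-finger parallel gripper is mounted at the origin on a cart in front of the work surface, level with it; the furniture and walls round the work are solid. World frame = base frame: x ahead of the robot, y to its left, z up, the work surface at z = 0. Lengths are in m, angles in rad, forces in N, time in s.
With the tool pointing down it reaches from about 0.4 to 0.875 m from the base axis. Payload 6.5 kg.
Tool frame: the origin (TCP) lies where the fingers leave the gripper's body, on its centre line; the fingertips stand 64 mm ahead of it and the grasp point (between the pads) lies 45 mm ahead of it; z points along the fingers, x is the direction in which the jaws open and shut, and the axes are right-handed (so a half turn about z gives the same grasp; the last joint's range is limited). The gripper opens to 88 mm and grips with 3 to 60 N. Pads are 18 mm wide; open, the fingers measure 123 mm over their backs; the gripper's body (75 mm by 187 mm) begins 45 mm behind the grasp point.
Start: joints at [-1.175, 0.536, -0.004, 1.538, 0.003, 1.067, -0.071], TCP at [0.29, 0.582, 0.303] pointing down, gripper open.
Joint ranges: [-2.7, 2.7], [-0.37, 2.16], [-1.27, 1.26], [0.24, 2.4], [-1.31, 4.45], [0.19, 1.91], [-2.76, 2.76]. Speed limits (rad/s): [2.39, 2.39, 3.14, 3.14, 3.14, 3.14, 3.14].

INTERFACE

Orientations are given as a 3x3 rotation matrix whose columns are the frame's x, y, z axes.
In Python, from station import * gives the robot as it stands.
- The arm moves only by the tool step_arm, never from a script. Its argument "series" is a list of rows, each a list of 3 entries, a list of its own where there are three numbers: the turn, a rotation vector about the tool's x, y, z in degrees, then the shift along the tool's x, y, z in cm, then the gripper command: -1 is fully open, 1 is shut, values between are in proportion. In form: [[[rx, ry, rz], [dx, dy, dz], claw], ...]. A call has 1 to 20 rows; each row shifts and turns the pose as measured when the row begins, along the tool's axes as they then stand; what a row does not reach is not made up. A row lasts 1/8 s, in which the tool goes at most 62.5 mm and 10.7 degrees, less where a joint would pass 70% of its speed; a pose out of reach is approached as far as the arm can. A call with a gripper value outside its range is refused whole. The fingers move at their own pace and stop on an object; the grip force is fixed at half the most. Time passes only in rows, so rows that do not move let the fingers close. It gives the time, the measured TCP pose, the force and the opening at its end, in the units of the state.
- state(): the state, without advancing time (a new reading comes with each control period).
- snapshot(name): name is "side" or "top" or "wrist"; returns a dict with "frame" (384x512x3 uint8, red, green, blue), "fx", "fy", "cx", "cy" (pixels), "position" and "orientation" of the camera in the world. Camera axes: x right, y down, z forward; pixel columns grow to the right and rows downward; lengths in m; the calibration is good to about 2 mm. A picture is of the moment at which its call begins. There is no depth.
- sign_off(): hands the job in, once; it reports no verdict.
The state is a dict: "clock": time; "joint_pos": joint angles; "qd": joint speeds; "joint_torque": joint torques, N m; "tcp_pos": TCP position; "tool_rot": TCP orientation; "contact_force": force on the tool from outside, world axes, zero at the start; "moment": the same for the moment, N m; "grip_width": finger opening in m.
Only numpy, scipy, OpenCV 4.12 (cv2) and the standard library are available. Lean on these libraries where they do the work, as an engineer would, in place of code of your own. Each camera call takes 0.05 s, during which the arm holds its last target. There are 200 camera calls.

## Working session

There is one attempt and no reset: what is moved stays moved. The work goes in short steps, Python scripts to look and compute and a tool call to move; the robot and the scene stay as the last step left them, time stands still between calls to the robot, and variables do not carry over. Pictures are saved under pics/ and viewed, on a budget of 10 in all, crops included, one or two more only if the job needs it, and the job is handed in when it is done.

Besides the shell and the picture viewer there is one more tool, called after "Call:" by a JSON object that holds its "fn" and its "kwargs". step_arm: Moves the arm, as the interface text tells. Its arguments: {"type":"object","properties":{"series":{"type":"array"}},"required":["series"]}

```bash
mkdir -p pics; ls; cat > h.py <<'E'
from station import *
import numpy as np, cv2, json, sys
def snap(n,f):
    s=snapshot(n); cv2.imwrite(f'pics/{f}.png',cv2.cvtColor(s['frame'],cv2.COLOR_RGB2BGR)); 
    np.savez(f'pics/{f}.npz',**{k:np.array(s[k]) for k in ['fx','fy','cx','cy','position','orientation']}); return s
def cam(f): return np.load(f'pics/{f}.npz')
def px2w(f,uv,z):
    s=cam(f); uv=np.atleast_2d(uv).astype(float)
    d=np.c_[(uv[:,0]-s['cx'])/s['fx'],(uv[:,1]-s['cy'])/s['fy'],np.ones(len(uv))]@s['orientation'].T
    p=s['position']; t=(z-p[2])/d[:,2]; return p+t[:,None]*d
def w2px(f,P):
    s=cam(f); q=(np.atleast_2d(P)-s['position'])@s['orientation']
    return np.c_[q[:,0]/q[:,2]*s['fx']+s['cx'],q[:,1]/q[:,2]*s['fy']+s['cy']]
def crop(f,x0,y0,x1,y1,k,out):
    im=cv2.imread(f'pics/{f}.png')[y0:y1,x0:x1]; cv2.imwrite(f'pics/{out}.png',cv2.resize(im,None,fx=k,fy=k,interpolation=cv2.INTER_CUBIC))
E
python3 - <<'E'
from h import *
np.set_printoptions(precision=4,suppress=True)
a=snap('top','top0'); b=snap('side','side0'); 
for s in(a,b): print(s['fx'],s['cx'],s['cy'],s['position'],np.array(s['orientation']))
crop('top0',0,0,512,384,1.5,'top0b')
print(state())
E
```

```text
pics
460.19257998013444 262.11469373093297 195.62924337524305 [0.0559 0.0443 1.3107] [[-0.2094 -0.9052  0.3699]
 [-0.9778  0.1951 -0.076 ]
 [-0.0034 -0.3776 -0.926 ]]
474.98973328912945 250.92084013283753 187.23822003446742 [-0.814  -0.006   1.1942] [[-0.0347 -0.6299  0.7759]
 [-0.9994  0.024  -0.0251]
 [-0.0028 -0.7763 -0.6304]]
{'clock': 0.1, 'joint_pos': array([-1.1752,  0.5371, -0.0045,  1.5388,  0.0026,  1.0673, -0.0712]), 'qd': array([ 0.0004, -0.0038, -0.0008, -0.0027, -0.0019,  0.0013, -0.0006]), 'joint_torque': array([  0.0024, -57.2079,   0.9938, -25.223 ,  -0.0562,   0.0134,
         0.    ]), 'tcp_pos': array([0.2894, 0.5815, 0.3019]), 'tool_rot': array([[ 0.4455,  0.8953, -0.0006],
       [ 0.8953, -0.4455, -0.0014],
       [-0.0015,  0.0001, -1.    ]]), 'contact_force': array([-0.4936, -0.5598, -0.06  ]), 'moment': array([-0.0387, -0.0034, -0.0806]), 'grip_width': 0.08814281578065748}
```

View pics/top0b.png

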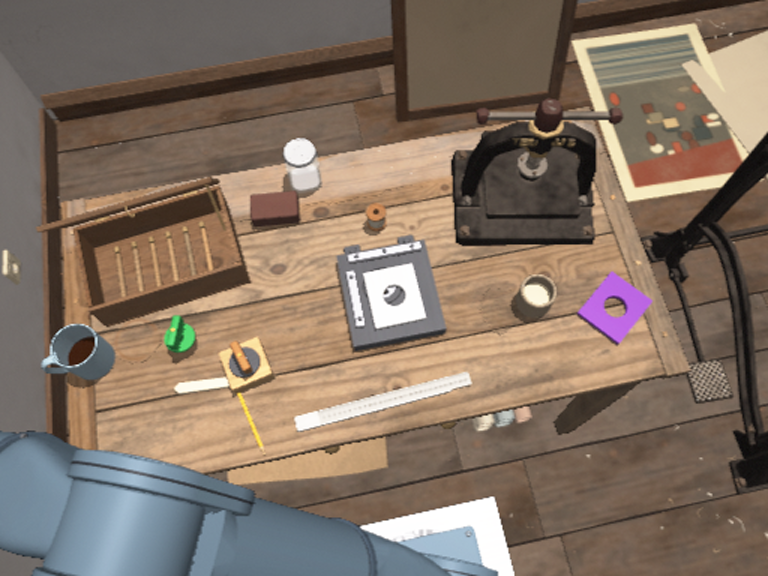

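View pics/side0.png

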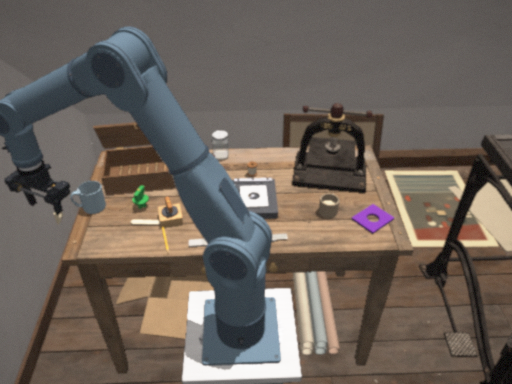

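The top view (×1.5) shows two plates: the light aluminium one on the bed at (394,295) and a purple one at (615,307). The aluminium one is meant. There are two keys: wooden-gripped, in the wooden rest, at (245,362), and green at (180,338). The wooden one is meant. I'll confirm both in one enlarged crop.

```bash
python3 - <<'E'
from h import *
im=cv2.imread('pics/top0.png')
a=cv2.resize(im[155:240,220:300],None,fx=6,fy=6,interpolation=cv2.INTER_CUBIC)
b=cv2.resize(im[205:290,140:190],None,fx=6,fy=6,interpolation=cv2.INTER_CUBIC)
cv2.imwrite('pics/c1.png',np.hstack([a,b]))
E
```

```text
(no output)
```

View pics/c1.png

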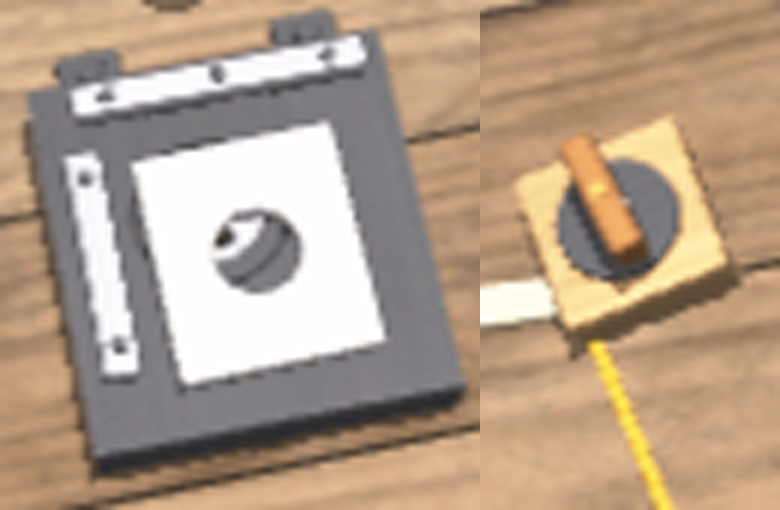

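The crop confirms both: the light aluminium plate is on the bed, and the wooden-gripped key stands in the rest. In the 6× crop the plate corners are (133,165), (330,123), (385,340) and (185,385). The bed-top corners are about (30,95), (375,33), (463,386) and (96,456).

```bash
python3 - <<'E'
from h import *
np.set_printoptions(precision=4,suppress=True)
A=lambda l:np.array(l)/6+[220,155]-0.42
B=lambda l:(np.array(l)-[480,0])/6+[140,205]-0.42
def fit(W,L):
    W=W[:,:2];L=np.array(L,float);mw=W.mean(0);ml=L.mean(0);a=W-mw;b=L-ml
    th=np.arctan2((b[:,0]*a[:,1]-b[:,1]*a[:,0]).sum(),(a*b).sum()); R=np.array([[np.cos(th),-np.sin(th)],[np.sin(th),np.cos(th)]])
    o=mw-R@ml; return o,th,np.linalg.norm(W-(L@R.T+o),axis=1)
bed=px2w('top0',A([(30,95),(375,33),(463,386),(96,456)]),.03); print(bed); print('bed',fit(bed,[(.085,.08),(.085,-.105),(-.115,-.105),(-.115,.08)]))
pl=px2w('top0',A([(133,165),(330,123),(385,340),(185,385)]),.04); print(pl); print('plate',fit(pl,[(.06,.05),(.06,-.05),(-.06,-.05),(-.06,.05)]))
r=px2w('top0',B([(515,185),(672,117),(735,265),(575,325)]),.036); print('rest',fit(r,[(.04,.04),(.04,-.04),(-.04,-.04),(-.04,.04)]))
print('flange',px2w('top0',B([(618,220)]),.044)); print('grip',px2w('top0',B([(560,145),(583,135),(643,238),(615,252)]),.086))
print(px2w('top0',np.array([(375,213),(535,297),(180,385),(228,383),(262,448),(300,420),(470,380),(240,395)])/1.5,.0))
E
```

```text
[[ 0.6737  0.0345  0.03  ]
 [ 0.6709 -0.1463  0.03  ]
 [ 0.4736 -0.145   0.03  ]
 [ 0.4762  0.0379  0.03  ]]
bed (array([ 0.5888, -0.0424]), np.float64(-0.013190171838670132), array([0.0023, 0.0027, 0.0015, 0.0018]))
[[ 0.6196 -0.0091  0.04  ]
 [ 0.6214 -0.1111  0.04  ]
 [ 0.5016 -0.1118  0.04  ]
 [ 0.4994 -0.0113  0.04  ]]
plate (array([ 0.5605, -0.0608]), np.float64(0.015109524436921214), array([0.0008, 0.0012, 0.0003, 0.0006]))
rest (array([0.4852, 0.2465]), np.float64(0.2220426113456922), array([0.0014, 0.0006, 0.0022, 0.0027]))
flange [[0.4841 0.2481 0.044 ]]
grip [[0.5117 0.263  0.086 ]
 [0.5143 0.2519 0.086 ]
 [0.459  0.2312 0.086 ]
 [0.4551 0.2446 0.086 ]]
[[ 0.7706 -0.0642  0.    ]
 [ 0.5107 -0.3451  0.    ]
 [ 0.4787  0.3829  0.    ]
 [ 0.463   0.2909  0.    ]
 [ 0.3246  0.2436  0.    ]
 [ 0.3619  0.1652  0.    ]
 [ 0.3697 -0.1715  0.    ]
 [ 0.4343  0.2711  0.    ]]
```

```bash
cat >> h.py <<'E'
from scipy.spatial.transform import Rotation as Ro
def plan(pos,yaw,step=.055,turn=9.5,st=None):
    """print world->tool rows: target pos, tool-x yaw (deg), tool down"""
    s=st or state(); p=np.array(s['tcp_pos']); R=np.array(s['tool_rot'])
    c,n=np.cos(np.radians(yaw)),np.sin(np.radians(yaw)); T=np.array([[c,n,0],[n,-c,0],[0,0,-1.]])
    rv=Ro.from_matrix(R.T@T).as_rotvec(degrees=True); d=np.array(pos)-p
    k=max(1,int(np.ceil(max(np.linalg.norm(d)/step,np.linalg.norm(rv)/turn))))
    rows=[]
    for i in range(k):
        Ri=R@Ro.from_rotvec(rv*i/k,degrees=True).as_matrix()
        rows.append([list(np.round(rv/k,1)+0),list(np.round(Ri.T@d/k*100,2)+0)])
    print(k); [print(json.dumps(np.array(r).tolist())) for r in rows]
E
python3 - <<'E'
from h import *
plan([.48,-.06,.28],90.8)
E
```

```text
13
[[0.0, 0.0, -2.1], [-3.76, 3.51, 0.17]]
[[0.0, 0.0, -2.1], [-3.89, 3.37, 0.17]]
[[0.0, 0.0, -2.1], [-4.01, 3.23, 0.17]]
[[0.0, 0.0, -2.1], [-4.13, 3.08, 0.17]]
[[0.0, 0.0, -2.1], [-4.24, 2.92, 0.17]]
[[0.0, 0.0, -2.1], [-4.34, 2.77, 0.17]]
[[0.0, 0.0, -2.1], [-4.44, 2.61, 0.17]]
[[0.0, 0.0, -2.1], [-4.53, 2.44, 0.17]]
[[0.0, 0.0, -2.1], [-4.62, 2.28, 0.17]]
[[0.0, 0.0, -2.1], [-4.7, 2.1, 0.17]]
[[0.0, 0.0, -2.1], [-4.77, 1.93, 0.17]]
[[0.0, 0.0, -2.1], [-4.84, 1.76, 0.17]]
[[0.0, 0.0, -2.1], [-4.9, 1.58, 0.17]]
```

Call:
{"fn": "step_arm", "kwargs": {"series": [[[0, 0, -2.1], [-3.8, 3.5, 0.2], -1], [[0, 0, -2.1], [-3.9, 3.4, 0.2], -1], [[0, 0, -2.1], [-4, 3.2, 0.2], -1], [[0, 0, -2.1], [-4.1, 3.1, 0.2], -1], [[0, 0, -2.1], [-4.2, 2.9, 0.2], -1], [[0, 0, -2.1], [-4.3, 2.8, 0.2], -1], [[0, 0, -2.1], [-4.4, 2.6, 0.2], -1], [[0, 0, -2.1], [-4.5, 2.4, 0.2], -0.36], [[0, 0, -2.1], [-4.6, 2.3, 0.2], -0.36], [[0, 0, -2.1], [-4.7, 2.1, 0.2], -0.36], [[0, 0, -2.1], [-4.8, 1.9, 0.2], -0.36], [[0, 0, -2.1], [-4.8, 1.8, 0.2], -0.36], [[0, 0, -2.1], [-4.9, 1.6, 0.2], -0.36]]}}

```text
clock: 1.72
tcp_pos: [0.4891, -0.0738, 0.2731]
tool_rot: [[-0.039, 0.999, -0.003], [0.999, 0.039, -0.002], [-0.002, -0.003, -1.0]]
contact_force: [1.2, 0.9, 0.2]
grip_width: 0.0597
```

```bash
python3 - <<'E'
from h import *
np.set_printoptions(precision=4,suppress=True)
s=snap('wrist','w0'); print(s['position'],s['fx'],np.array(s['orientation']))
t=state();print(t['tcp_pos'],t['joint_pos'],t['contact_force'],t['grip_width'])
plan([.472,-.061,.28],90.8)
crop('w0',0,0,512,384,1.5,'w0b')
E
```

```text
[ 0.4064 -0.0773  0.3548] 341.58866324541395 [[-0.0388  0.9483  0.3149]
 [ 0.9992  0.0377  0.0096]
 [-0.0027  0.3151 -0.9491]]
[ 0.4902 -0.0815  0.2733] [-0.1014  0.3168  0.2075  1.9749 -0.0762  0.8579  1.7491] [ 1.1956 -6.4169  1.4836] 0.05987733339488636
1
[[-0.1, 0.4, 1.1], [2.1, -1.75, -0.68]]
```

View pics/w0b.png

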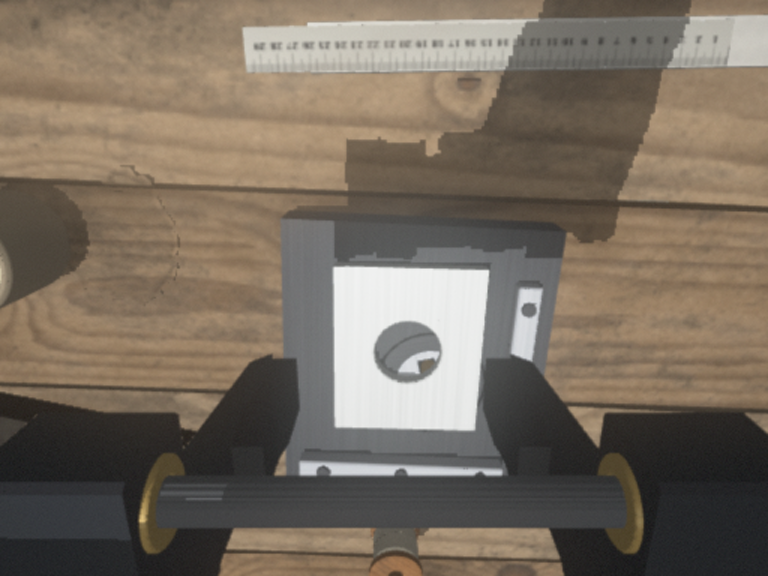

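The wrist view (×1.5) shows the plate with corners (333,266), (489,266), (477,430) and (334,429). The far stop's face is near row 475 and the left stop is at column 512–543. I'll recheck the poses and move down behind the near edge.

```bash
python3 - <<'E'
from h import *
np.set_printoptions(precision=4,suppress=True)
print(px2w('w0',np.array([(333,266),(489,266),(477,430),(334,429)])/1.5-.17,.04))
print('left stop top inner edge',px2w('w0',np.array([(517,284),(512,358)])/1.5-.17,.043))
print('far stop top near edge',px2w('w0',np.array([(302,462),(503,466)])/1.5-.17,.043))
plan([.472,-.061,.12],91)
E
```

```text
[[ 0.5007 -0.1115  0.04  ]
 [ 0.4967 -0.0117  0.04  ]
 [ 0.6188 -0.0082  0.04  ]
 [ 0.6222 -0.1104  0.04  ]]
left stop top inner edge [[0.5071 0.0067 0.043 ]
 [0.5596 0.0095 0.043 ]]
far stop top near edge [[ 0.6489 -0.1332  0.043 ]
 [ 0.6464  0.0128  0.043 ]]
3
[[0.0, 0.1, 0.3], [0.74, -0.58, 5.11]]
[[0.0, 0.1, 0.3], [0.72, -0.58, 5.11]]
[[0.0, 0.1, 0.3], [0.71, -0.59, 5.11]]
```

Call:
{"fn": "step_arm", "kwargs": {"series": [[[0, 0, 0.3], [0.8, -0.6, 5.1], -0.36], [[0, 0, 0.3], [0.7, -0.6, 5.1], -0.36], [[0, 0, 0.3], [0.7, -0.6, 5.1], -0.36], [[0, 0, 0], [0, 0, 1.5], -0.36], [[0, 0, 0], [0, 0, 0.5], -0.36], [[0, 0, 0], [0, 0, 0], -0.36]]}}

```text
clock: 2.52
tcp_pos: [0.4746, -0.0637, 0.0981]
tool_rot: [[-0.01, 1.0, 0.006], [1.0, 0.01, -0.008], [-0.008, 0.005, -1.0]]
contact_force: [-0.1, -1.0, -0.2]
grip_width: 0.0599
```

```bash
python3 - <<'E'
from h import *
plan([.472,-.061,.098],90.5)
E
```

```text
1
[[0.3, 0.5, 0.1], [0.27, -0.26, 0.01]]
```

Call:
{"fn": "step_arm", "kwargs": {"series": [[[0.3, 0.5, 0], [0.2, 0.8, 0.05], -0.36], [[0, 0, 0], [0, 0.8, 0], -0.36], [[0, 0, 0], [0, 0.6, 0], -0.36], [[0, 0, 0], [0, 0.6, 0], -0.36], [[0, 0, 0], [0, 0.6, 0], -0.36], [[0, 0, 0], [0, 0.3, 0], -0.36]]}}

```text
clock: 3.28
tcp_pos: [0.5155, -0.0615, 0.1006]
tool_rot: [[-0.01, 1.0, 0.003], [1.0, 0.009, 0.001], [0.001, 0.003, -1.0]]
contact_force: [-1.9, 0.1, 1.0]
grip_width: 0.06
```

Call:
{"fn": "step_arm", "kwargs": {"series": [[[0, 0, 0], [0, 0.1, 0.2], -0.36], [[0, 0, 0], [0, 0.2, 0.1], -0.36], [[0, 0, 0], [0, 0.2, 0], -0.36], [[0, 0, 0], [0, 0.3, 0], -0.36]]}}

```text
clock: 3.78
tcp_pos: [0.5188, -0.0616, 0.0965]
tool_rot: [[-0.009, 1.0, -0.008], [1.0, 0.009, 0.002], [0.002, -0.008, -1.0]]
contact_force: [-10.3, -0.2, 7.8]
grip_width: 0.06
```

Call:
{"fn": "step_arm", "kwargs": {"series": [[[0, 0, 0], [0, 0.4, -0.1], -0.36], [[0, 0, 0], [0, 0.5, -0.1], -0.36], [[0, 0, 0], [0, 0.5, 0], -0.36]]}}

```text
clock: 4.15
tcp_pos: [0.5206, -0.0616, 0.0956]
tool_rot: [[-0.007, 0.999, -0.037], [1.0, 0.007, 0.004], [0.005, -0.037, -0.999]]
contact_force: [-14.0, 0.2, 10.8]
grip_width: 0.0601
```

Call:
{"fn": "step_arm", "kwargs": {"series": [[[-2, 0, 0], [0, -0.8, -0.2], -0.36], [[0, 0, 0], [0, -1, -2], -0.36], [[0, 0, 0], [0, 0, -3], -0.36]]}}

```text
clock: 4.53
tcp_pos: [0.5023, -0.0619, 0.1473]
tool_rot: [[-0.007, 1.0, -0.001], [1.0, 0.007, 0.004], [0.004, -0.001, -1.0]]
contact_force: [0.2, 0.1, 0.3]
grip_width: 0.0595
```

```bash
python3 - <<'E'
from h import *
plan([.588,-.142,.15],0)
E
```

```text
10
[[0.0, 0.0, 9.0], [-0.81, 0.85, -0.03]]
[[0.0, 0.0, 9.0], [-0.66, 0.97, -0.03]]
[[0.0, 0.0, 9.0], [-0.5, 1.06, -0.03]]
[[0.0, 0.0, 9.0], [-0.33, 1.13, -0.03]]
[[0.0, 0.0, 9.0], [-0.15, 1.16, -0.03]]
[[0.0, 0.0, 9.0], [0.04, 1.17, -0.03]]
[[0.0, 0.0, 9.0], [0.22, 1.15, -0.03]]
[[0.0, 0.0, 9.0], [0.4, 1.1, -0.03]]
[[0.0, 0.0, 9.0], [0.57, 1.03, -0.03]]
[[0.0, 0.0, 9.0], [0.72, 0.93, -0.03]]
```

Call:
{"fn": "step_arm", "kwargs": {"series": [[[0, 0, 9], [-0.8, 0.9, 0], -0.36], [[0, 0, 9], [-0.7, 1, 0], -0.36], [[0, 0, 9], [-0.5, 1, 0], -0.36], [[0, 0, 9], [-0.3, 1.1, 0], -0.36], [[0, 0, 9], [-0.1, 1.2, 0], -0.36], [[0, 0, 9], [0, 1.2, 0], -0.36], [[0, 0, 9], [0.2, 1.1, 0], -0.36], [[0, 0, 9], [0.4, 1.1, 0], -0.36], [[0, 0, 9], [0.6, 1, 0], -0.36], [[0, 0, 9], [0.7, 0.9, 0], -0.36], [[0, 0, 0], [0, 0, 0], -0.36]]}}

```text
clock: 5.9
tcp_pos: [0.6007, -0.1448, 0.1533]
tool_rot: [[0.999, -0.038, 0.026], [-0.038, -0.999, -0.001], [0.026, -0.0, -1.0]]
contact_force: [0.6, 0.4, -0.3]
grip_width: 0.06
```

```bash
python3 - <<'E'
from h import *
plan([.588,-.138,.098],0.)
s=snap('top','top1');im=cv2.imread('pics/top1.png')
cv2.imwrite('pics/top1b.png',cv2.resize(im[145:245,210:320],None,fx=5,fy=5,interpolation=cv2.INTER_CUBIC))
E
```

```text
2
[[0.0, -0.7, -1.1], [-0.72, -0.32, 2.75]]
[[0.0, -0.7, -1.1], [-0.68, -0.33, 2.76]]
```

Call:
{"fn": "step_arm", "kwargs": {"series": [[[0, -0.8, -1.1], [-0.7, -0.2, 2.4], -0.36], [[0, -0.7, -1.1], [-0.7, -0.2, 2.3], -0.36], [[0, 0, 0], [0, -0.2, 0.6], -0.36], [[0, 0, 0], [0, 0, 0], -0.36]]}}

```text
clock: 6.45
tcp_pos: [0.5848, -0.1358, 0.095]
tool_rot: [[1.0, 0.012, -0.005], [0.012, -1.0, 0.003], [-0.005, -0.003, -1.0]]
contact_force: [-0.3, 0.4, 0.4]
grip_width: 0.0596
```

Call:
{"fn": "step_arm", "kwargs": {"series": [[[0, 0.3, 0.5], [0.2, -0.8, -0.2], -0.36], [[0, 0, 0], [0, -0.6, 0], -0.36], [[0, 0, 0], [0, -0.6, 0], -0.36], [[0, 0, 0], [0, -0.6, 0], -0.36], [[0, 0, 0], [0, -0.3, 0], -0.36]]}}

```text
clock: 7.08
tcp_pos: [0.5877, -0.1057, 0.0986]
tool_rot: [[1.0, 0.002, 0.003], [0.002, -1.0, 0.001], [0.003, -0.001, -1.0]]
contact_force: [-0.5, -1.0, -1.2]
grip_width: 0.0603
```

Call:
{"fn": "step_arm", "kwargs": {"series": [[[0, 0, 0], [0, -0.2, 0.2], -0.36], [[0, 0, 0], [0, -0.3, 0], -0.36], [[0, 0, 0], [0, -0.3, 0], -0.36], [[0, 0, 0], [0, -0.4, 0], -0.36], [[0, 0, 0], [0, -0.4, 0], -0.36]]}}

```text
clock: 7.7
tcp_pos: [0.5868, -0.101, 0.0974]
tool_rot: [[1.0, -0.008, 0.006], [-0.007, -1.0, -0.015], [0.006, 0.015, -1.0]]
contact_force: [1.0, -9.2, -0.9]
grip_width: 0.0599
```

Now against the left stop with about 9 N. I'll back off, rise, and look with the wrist camera, both at the plate's contact with the stops and at the slot angle.

Call:
{"fn": "step_arm", "kwargs": {"series": [[[0.5, 0, 0], [0, -0.4, 0], -0.36], [[0, 0, 0], [0, 0.8, 0], -0.36], [[0, 0, 0], [0, 0.8, -3], -0.36], [[0, 0, 0], [0, 1, -6], -0.36], [[0, 0, 0], [0, 1, -5], -0.36], [[0, 0, 0], [0, 1, -5], -0.36], [[0, 0, 0], [0, 0, 0], -0.36]]}}

```text
clock: 8.57
tcp_pos: [0.5849, -0.1437, 0.2927]
tool_rot: [[1.0, -0.008, 0.004], [-0.008, -1.0, -0.006], [0.004, 0.006, -1.0]]
contact_force: [0.2, -0.2, 0.1]
grip_width: 0.0601
```

```bash
python3 - <<'E'
from h import *
np.set_printoptions(precision=4,suppress=True)
s=snap('wrist','w1'); crop('w1',0,0,512,384,1.5,'w1b'); print(s['position'],np.array(s['orientation']))
snap('top','top2')
print(w2px('w1',[[.588,-.042,.03]])*1.5)
E
```

```text
[ 0.5854 -0.0604  0.3736] [[ 1.     -0.0088  0.0008]
 [-0.0081 -0.9454 -0.3258]
 [ 0.0036  0.3258 -0.9454]]
[[392.3836  75.1541]]
```

View pics/w1b.png

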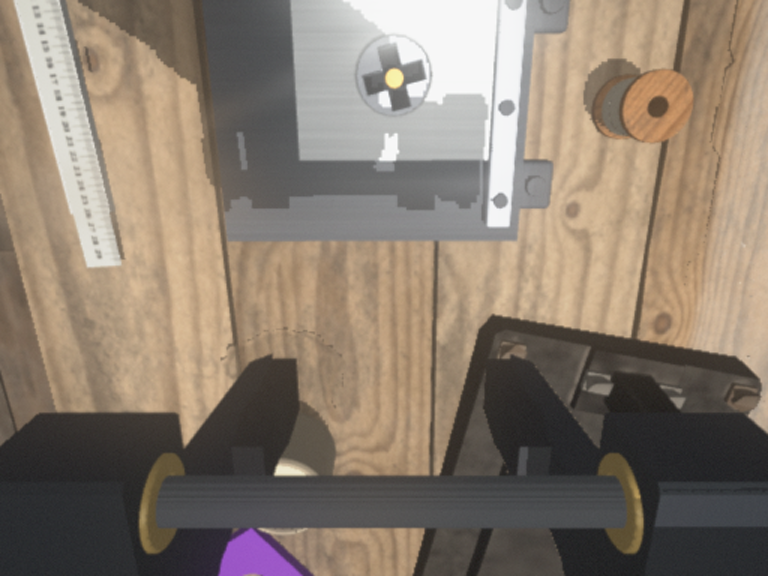

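The wrist view shows the cross slot centred at about (394,77), with the brass pin. The plate's far edge is near column 490 and the stop's top edge near 498, so I'll enlarge to check contact and the slot angle.

```bash
python3 - <<'E'
from h import *
im=cv2.imread('pics/w1.png'); a=cv2.resize(im[0:110,190:350],None,fx=5,fy=5,interpolation=cv2.INTER_CUBIC)
cv2.imwrite('pics/c2.png',a)
E
```

```text
(no output)
```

View pics/c2.png

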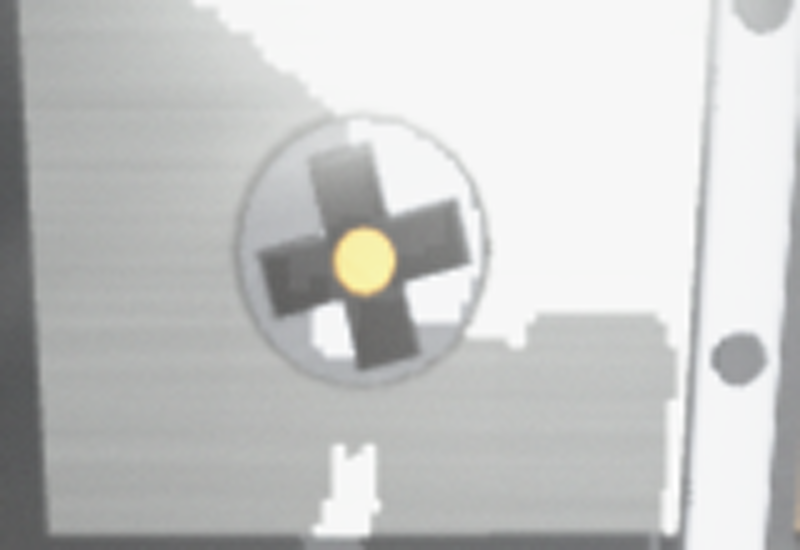

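The crop (×5) shows the plate's far edge flush along the stop (about 680–685 px at the bottom). The slot arm-end midpoints are (268,286)–(464,231) and (340,150)–(388,362), and the hole centre is (362,250). The stem axes follow from these.

```bash
python3 - <<'E'
from h import *
np.set_printoptions(precision=4,suppress=True)
C=lambda l:np.array(l)/5+[190,0]-.4
m=px2w('w1',C([(268,286),(464,231),(340,150),(388,362)]),.029); print(m, m.mean(0))
d1=m[1]-m[0];d2=m[2]-m[3]; print(np.linalg.norm(d1),np.linalg.norm(d2),np.degrees(np.arctan2(d1[1],d1[0])),np.degrees(np.arctan2(d2[1],d2[0])))
print('hole',px2w('w1',C([(362,250),(236,250),(488,250),(362,112),(362,387)]),.04))
p=px2w('w1',C([(48,535),(680,535),(18,0),(714,0)]),.04); print(p)
s=state(); print(s['joint_pos'])
im=cv2.imread('pics/top2.png')
cv2.imwrite('pics/c3.png',cv2.resize(np.hstack([im[150:245,215:305]]),None,fx=6,fy=6,interpolation=cv2.INTER_CUBIC))
E
```

```text
[[ 0.5707 -0.0477  0.029 ]
 [ 0.6074 -0.0384  0.029 ]
 [ 0.5845 -0.0244  0.029 ]
 [ 0.5932 -0.0614  0.029 ]] [ 0.5889 -0.043   0.029 ]
0.03794229591857982 0.03798563462000982 14.166487948526235 103.34853919261964
hole [[ 0.5883 -0.0421  0.04  ]
 [ 0.5655 -0.0419  0.04  ]
 [ 0.6111 -0.0423  0.04  ]
 [ 0.5884 -0.0195  0.04  ]
 [ 0.5881 -0.0657  0.04  ]]
[[ 0.5281 -0.092   0.04  ]
 [ 0.6487 -0.0931  0.04  ]
 [ 0.5289 -0.0014  0.04  ]
 [ 0.6497 -0.0023  0.04  ]]
[-0.3394  0.5522  0.7075  1.7197 -0.4045  1.023   0.5031]
```

View pics/c3.png

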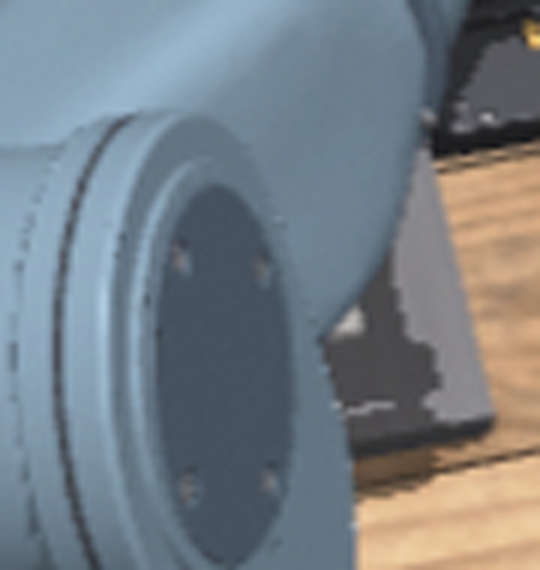

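Plate hole (0.588,-0.042) and slot centre (0.589,-0.043) agree, and the slot is at 13.8°. The arm blocks this top view, so now I'll go to the key.

```bash
python3 - <<'E'
from h import *
plan([.48,.24,.26],110)
E
```

```text
12
[[0.0, 0.0, -9.2], [-0.88, -3.18, 0.22]]
[[0.0, 0.0, -9.2], [-0.36, -3.28, 0.22]]
[[0.0, 0.0, -9.2], [0.17, -3.29, 0.22]]
[[0.0, 0.0, -9.2], [0.69, -3.22, 0.23]]
[[0.0, 0.0, -9.2], [1.2, -3.07, 0.23]]
[[0.0, 0.0, -9.2], [1.67, -2.84, 0.23]]
[[0.0, 0.0, -9.2], [2.1, -2.54, 0.23]]
[[0.0, 0.0, -9.2], [2.48, -2.17, 0.23]]
[[0.0, 0.0, -9.2], [2.8, -1.74, 0.23]]
[[0.0, 0.0, -9.2], [3.04, -1.27, 0.23]]
[[0.0, 0.0, -9.2], [3.2, -0.77, 0.23]]
[[0.0, 0.0, -9.2], [3.28, -0.25, 0.24]]
```

Call:
{"fn": "step_arm", "kwargs": {"series": [[[0, 0, -9.2], [-0.9, -3.2, 0.2], -1], [[0, 0, -9.2], [-0.4, -3.3, 0.2], -1], [[0, 0, -9.2], [0.2, -3.3, 0.2], -1], [[0, 0, -9.2], [0.7, -3.2, 0.2], -1], [[0, 0, -9.2], [1.2, -3.1, 0.2], -1], [[0, 0, -9.2], [1.7, -2.8, 0.2], -1], [[0, 0, -9.2], [2.1, -2.5, 0.2], -1], [[0, 0, -9.2], [2.5, -2.2, 0.2], -1], [[0, 0, -9.2], [2.8, -1.7, 0.2], -1], [[0, 0, -9.2], [3, -1.3, 0.2], -1], [[0, 0, -9.2], [3.2, -0.8, 0.2], -1], [[0, 0, -9.2], [3.3, -0.2, 0.2], -1], [[0, 0, 0], [0, 0, 0], -1]]}}

```text
clock: 10.3
tcp_pos: [0.4464, 0.2573, 0.2401]
tool_rot: [[-0.416, 0.908, -0.049], [0.909, 0.416, -0.01], [0.011, -0.048, -0.999]]
contact_force: [0.6, -0.2, 0.3]
grip_width: 0.0883
```

```bash
python3 - <<'E'
from h import *
np.set_printoptions(precision=4,suppress=True)
snap('wrist','w2'); snap('top','top3')
print(w2px('w2',[[.485,.248,.08]])); print(state()['joint_pos'])
u,v=map(int,w2px('w2',[[.485,.248,.06]])[0]); 
a=cv2.imread('pics/w2.png'); x0=max(0,u-65);y0=max(0,v-65); print(x0,y0)
A=cv2.resize(a[y0:y0+130,x0:x0+130],None,fx=4,fy=4,interpolation=cv2.INTER_CUBIC)[:520]
im=cv2.imread('pics/top3.png'); B=cv2.resize(im[155:242,225:275],None,fx=5,fy=6,interpolation=cv2.INTER_CUBIC)
B=cv2.resize(im[155:241,220:266],None,fx=6,fy=6,interpolation=cv2.INTER_CUBIC)
A=cv2.copyMakeBorder(A,0,max(0,520-A.shape[0]),0,max(0,520-A.shape[1]),0); B=cv2.copyMakeBorder(B,0,520-B.shape[0],0,0,0)
cv2.imwrite('pics/c4.png',np.hstack([A,B]))
E
```

```text
[[227.3632 239.5092]]
[-0.7127  0.4124  0.1481  1.9246 -0.0998  0.8571  1.4852]
164 164
```

View pics/c4.png

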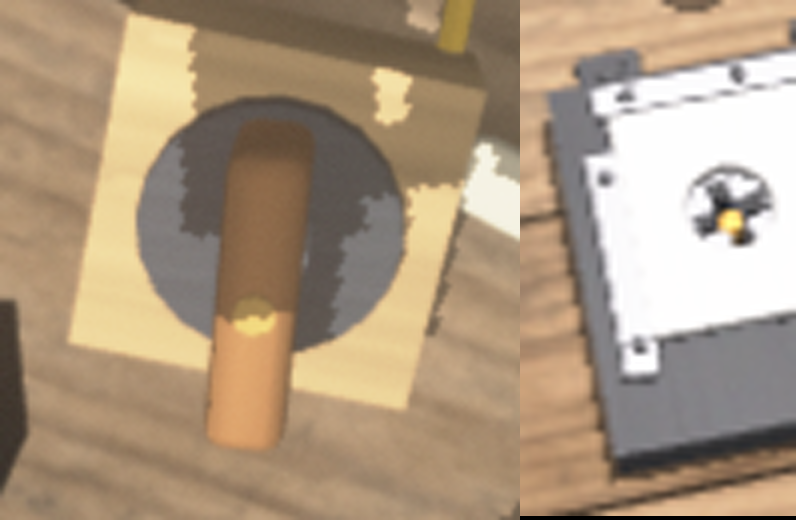

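The right half (top view) shows the plate flush on both the far and left stops. In the left half (×4, offset 164,164) the flange spans columns 137–405 and rows 97–352. The grip's top face runs from (275,155) to (245,446), with the yellow mark at (253,317).

```bash
python3 - <<'E'
from h import *
np.set_printoptions(precision=4,suppress=True)
C=lambda l:np.array(l)/4+164-.375
print('flange',px2w('w2',C([(271,225),(137,225),(405,225),(271,97),(271,352)]),.044))
g=px2w('w2',C([(275,155),(245,446),(206,440),(282,445),(236,155),(313,160),(253,317)]),.086);print(g)
for a,b in((0,1),(4,2),(5,3)):
    d=g[a]-g[b];print(np.linalg.norm(d),np.degrees(np.arctan2(d[1],d[0])),(g[a]+g[b])/2)
E
```

```text
flange [[0.4825 0.2475 0.044 ]
 [0.4946 0.2208 0.044 ]
 [0.4703 0.2743 0.044 ]
 [0.4557 0.236  0.044 ]
 [0.5105 0.2596 0.044 ]]
[[0.4535 0.2391 0.086 ]
 [0.511  0.2575 0.086 ]
 [0.5129 0.25   0.086 ]
 [0.5078 0.264  0.086 ]
 [0.4565 0.2326 0.086 ]
 [0.4515 0.2459 0.086 ]
 [0.485  0.2481 0.086 ]]
0.06031280886714082 -162.24625231729044 [0.4822 0.2483 0.086 ]
0.05903983030383727 -162.79741758069687 [0.4847 0.2413 0.086 ]
0.05912156334478866 -162.12115649745994 [0.4797 0.2549 0.086 ]
```

```bash
python3 - <<'E'
from h import *
plan([.483,.248,.16],108,step=.04)
E
```

```text
3
[[-0.9, -0.1, 2.1], [-0.69, 1.11, 2.63]]
[[-0.9, -0.1, 2.1], [-0.65, 1.09, 2.65]]
[[-0.9, -0.1, 2.1], [-0.6, 1.07, 2.67]]
```

Call:
{"fn": "step_arm", "kwargs": {"series": [[[-0.9, -0.1, 2.1], [-0.7, 1.1, 2.6], -1], [[-0.9, 0, 2.1], [-0.6, 1.1, 2.6], -1], [[-0.9, 0, 2.1], [-0.6, 1.1, 2.6], -1], [[0, 0, 0], [0, 0, 0], -1], [[0, 0, 0], [0, 0, 0], -1]]}}

```text
clock: 11.02
tcp_pos: [0.4851, 0.2419, 0.1585]
tool_rot: [[-0.292, 0.956, -0.003], [0.956, 0.292, -0.0], [0.001, -0.003, -1.0]]
contact_force: [0.4, 0.3, 0.4]
grip_width: 0.0884
```

```bash
python3 - <<'E'
from h import *
plan([.483,.248,.117],108,step=.02)
E
```

```text
3
[[-0.1, 0.0, -0.3], [0.21, 0.0, 1.39]]
[[-0.1, 0.0, -0.3], [0.21, 0.0, 1.39]]
[[-0.1, 0.0, -0.3], [0.21, 0.0, 1.39]]
```

Call:
{"fn": "step_arm", "kwargs": {"series": [[[-0.1, 0, -0.3], [0.2, 0, 1.4], -1], [[-0.1, 0, -0.3], [0.2, 0, 1.4], -1], [[0, 0, -0.3], [0.2, 0, 1.2], -1], [[0, 0, 0], [0, 0, 0], -1]]}}

```text
clock: 11.52
tcp_pos: [0.4829, 0.2487, 0.1172]
tool_rot: [[-0.309, 0.951, 0.001], [0.951, 0.309, 0.002], [0.002, 0.002, -1.0]]
contact_force: [0.5, 0.9, -0.2]
grip_width: 0.0883
```

```bash
python3 - <<'E'
from h import *
plan([.483,.248,.117],108,step=.02)
E
```

```text
1
[[0.1, -0.1, 0.0], [-0.07, -0.01, 0.02]]
```

Call:
{"fn": "step_arm", "kwargs": {"series": [[[0, 0, 0], [0, 0, 0], 1], [[0, 0, 0], [0, 0, 0], 1], [[0, 0, 0], [0, 0, 0], 1], [[0, 0, 0], [0, 0, 0], 1], [[0, 0, 0], [0, 0, 0], 1], [[0, 0, 0], [0, 0, 0], 1], [[0, 0, 0], [0, 0, 0], 1], [[0, 0, 0], [0, 0, 0], 1]]}}

```text
clock: 12.52
tcp_pos: [0.4836, 0.2489, 0.1182]
tool_rot: [[-0.309, 0.951, 0.003], [0.951, 0.309, 0.003], [0.002, 0.004, -1.0]]
contact_force: [0.6, 0.9, -0.5]
grip_width: 0.0159
```

Call:
{"fn": "step_arm", "kwargs": {"series": [[[0, 0, 0], [0, 0, -1.5], 1], [[0, 0, 0], [0, 0, -2], 1], [[0, 0, 0], [0, 0, -2.5], 1], [[0, 0, 0], [0, 0, -2.5], 1], [[0, 0, 0], [0, 0, 0], 1]]}}

```text
clock: 13.15
tcp_pos: [0.4829, 0.2482, 0.2081]
tool_rot: [[-0.308, 0.951, 0.002], [0.951, 0.308, 0.003], [0.002, 0.003, -1.0]]
contact_force: [0.4, -0.2, -2.2]
grip_width: 0.0163
```

```bash
python3 - <<'E'
from h import *
plan([.5885,-.0425,.19],103.8,step=.032)
E
```

```text
10
[[0.0, 0.0, 0.4], [-3.09, 0.11, 0.17]]
[[0.0, 0.0, 0.4], [-3.09, 0.13, 0.18]]
[[0.0, 0.0, 0.4], [-3.09, 0.15, 0.18]]
[[0.0, 0.0, 0.4], [-3.09, 0.18, 0.18]]
[[0.0, 0.0, 0.4], [-3.09, 0.2, 0.18]]
[[0.0, 0.0, 0.4], [-3.09, 0.22, 0.18]]
[[0.0, 0.0, 0.4], [-3.08, 0.24, 0.18]]
[[0.0, 0.0, 0.4], [-3.08, 0.27, 0.18]]
[[0.0, 0.0, 0.4], [-3.08, 0.29, 0.18]]
[[0.0, 0.0, 0.4], [-3.08, 0.31, 0.18]]
```

Call:
{"fn": "step_arm", "kwargs": {"series": [[[0, 0, 0.4], [-1.5, 0.1, 0.1], 1], [[0, 0, 0.4], [-3, 0.1, 0.2], 1], [[0, 0, 0.4], [-3, 0.1, 0.2], 1], [[0, 0, 0.4], [-3, 0.2, 0.2], 1], [[0, 0, 0.4], [-3, 0.2, 0.2], 1], [[0, 0, 0.4], [-3, 0.2, 0.2], 1], [[0, 0, 0.4], [-3, 0.2, 0.2], 1], [[0, 0, 0.4], [-3, 0.3, 0.2], 1], [[0, 0, 0.4], [-3, 0.3, 0.2], 1], [[0, 0, 0.4], [-2, 0.2, 0.2], 1], [[0, 0, 0], [-1, 0, 0], 1], [[0, 0, 0], [0, 0, 0], 1], [[0, 0, 0], [0, 0, 0], 1]]}}

```text
clock: 14.78
tcp_pos: [0.5751, -0.041, 0.1759]
tool_rot: [[-0.232, 0.973, -0.018], [0.973, 0.232, -0.005], [-0.001, -0.018, -1.0]]
contact_force: [0.6, 0.1, -2.3]
grip_width: 0.016
```

```bash
python3 - <<'E'
from h import *
print(state()['tcp_pos'])
plan([.5885,-.0425,.19],103.8,step=.032)
snap('wrist','w3');snap('side','side3')
E
```

```text
[ 0.5750712  -0.04101543  0.1758576 ]
1
[[-1.1, 0.0, -0.4], [-0.46, 1.25, -1.44]]
```

Call:
{"fn": "step_arm", "kwargs": {"series": [[[-1.1, 0, -0.4], [-0.5, 1.2, 0.6], 1], [[0, 0, 0], [0, 0, 1], 1], [[0, 0, 0], [0, 0, 0], 1]]}}

```text
clock: 15.25
tcp_pos: [0.5889, -0.0415, 0.1586]
tool_rot: [[-0.242, 0.97, 0.003], [0.97, 0.242, 0.0], [-0.0, 0.003, -1.0]]
contact_force: [-0.3, 0.3, -1.7]
grip_width: 0.016
```

```bash
python3 - <<'E'
from h import *
np.set_printoptions(precision=4,suppress=True)
s=state();print(s['tcp_pos'])
plan([.5885,-.0425,.15],103.8,step=.032)
snap('wrist','w4');print(w2px('w4',[s['tcp_pos']-[0,0,.045+.015+.02]]))
a=cv2.imread('pics/w4.png')
cv2.imwrite('pics/w4b.png',cv2.resize(a[180:384,130:400],None,fx=2.9,fy=2.9,interpolation=cv2.INTER_CUBIC))
E
```

```text
[ 0.5889 -0.0415  0.1586]
1
[[0.2, 0.0, 0.2], [-0.09, -0.06, 0.86]]
[[261.4881 240.6045]]
```

View pics/w4b.png

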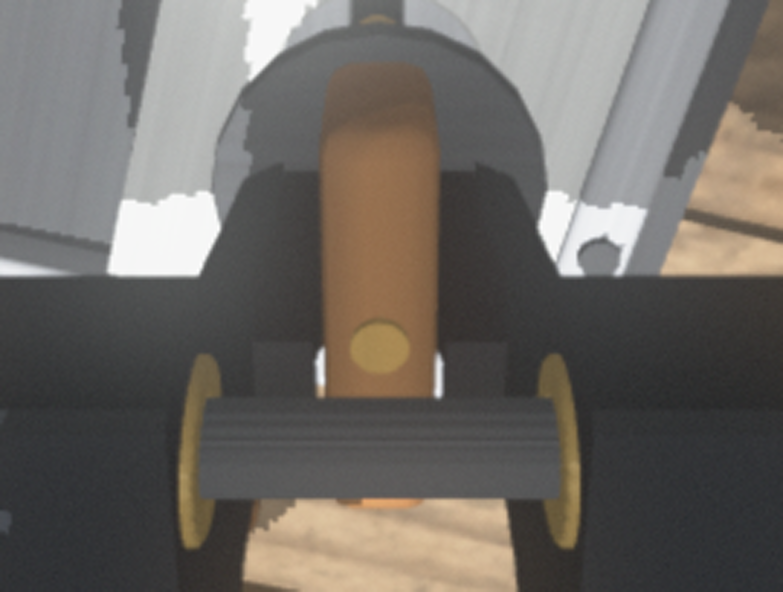

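The key hangs upright, with the slot's near arm (column ≈377) in line with the grip (column ≈380). The brass mark is at (380,347) and the flange's near rim at (380,27).

```bash
python3 - <<'E'
from h import *
np.set_printoptions(precision=4,suppress=True)
C=lambda l:np.array(l)/2.9+[130,180]-.33
t=np.array([.5889,-.0415]);ty=np.array([.97,.242]);tx=np.array([-.242,.97])
m=px2w('w4',C([(380,347)]),.1264)[0,:2]; f=px2w('w4',C([(380,27)]),.0844)[0,:2]+.03*ty
e=px2w('w4',C([(380,132)]),.1264)[0,:2]+.031*ty
for q in(m,f,e): print(q,(q-t)@tx,(q-t)@ty)
E
```

```text
[ 0.59   -0.0416] -0.0003977576827959775 0.0010121158554097427
[ 0.5884 -0.042 ] -0.000399098325226722 -0.0006086285240188497
[ 0.589  -0.0419] -0.0003983473633838637 4.923991992283818e-05
```

Call:
{"fn": "step_arm", "kwargs": {"series": [[[0.2, 0, 0.2], [-0.1, -0.05, 0.6], 1], [[0, 0, 0], [0, 0, 0.4], 1], [[0, 0, 0], [0, 0, 0], 1]]}}

```text
clock: 15.68
tcp_pos: [0.5889, -0.0428, 0.1484]
tool_rot: [[-0.238, 0.971, -0.0], [0.971, 0.238, -0.001], [-0.001, -0.0, -1.0]]
contact_force: [0.4, -0.4, -2.6]
grip_width: 0.0159
```

```bash
python3 - <<'E'
from h import *
print(state()['contact_force'])
plan([.5885,-.0425,.14],103.8,step=.032)
E
```

```text
[ 0.40846093 -0.38703541 -2.63823652]
1
[[0.0, 0.0, 0.0], [0.04, -0.03, 0.84]]
```

Call:
{"fn": "step_arm", "kwargs": {"series": [[[0, 0, 0], [0, 0, 0.4], 1], [[0, 0, 0], [0, 0, 0.4], 1], [[0, 0, 0], [0, 0, 0.3], 1], [[0, 0, 0], [0, 0, 0.3], 1]]}}

```text
clock: 16.18
tcp_pos: [0.5892, -0.0428, 0.1339]
tool_rot: [[-0.238, 0.971, 0.001], [0.971, 0.238, -0.001], [-0.001, 0.001, -1.0]]
contact_force: [0.1, 0.9, -1.9]
grip_width: 0.0155
```

Call:
{"fn": "step_arm", "kwargs": {"series": [[[0, 0, 0], [0, 0, 0.3], 1], [[0, 0, 0], [0, 0, 0.4], 1], [[0, 0, 0], [0, 0, 0.4], 1], [[0, 0, 0], [0, 0, 0.3], 1]]}}

```text
clock: 16.68
tcp_pos: [0.5899, -0.0429, 0.1218]
tool_rot: [[-0.238, 0.971, 0.002], [0.971, 0.238, 0.0], [-0.0, 0.002, -1.0]]
contact_force: [-14.3, 1.7, 40.6]
grip_width: 0.0162
```

Call:
{"fn": "step_arm", "kwargs": {"series": [[[0, 0, 0], [0, 0, 0], 1], [[0, 0, 0], [0, 0, 0], 1]]}}

```text
clock: 16.92
tcp_pos: [0.5898, -0.0429, 0.1225]
tool_rot: [[-0.238, 0.971, 0.002], [0.971, 0.238, 0.001], [0.0, 0.002, -1.0]]
contact_force: [-1.1, 1.0, 3.1]
grip_width: 0.0159
```

Call:
{"fn": "step_arm", "kwargs": {"series": [[[0, 0, 0], [0, 0, 0.15], 1]]}}

```text
clock: 17.05
tcp_pos: [0.5899, -0.0429, 0.122]
tool_rot: [[-0.237, 0.971, 0.001], [0.971, 0.237, 0.001], [0.0, 0.002, -1.0]]
contact_force: [-8.6, 1.6, 24.6]
grip_width: 0.016
```

```bash
python3 - <<'E'
from h import *
np.set_printoptions(precision=4,suppress=True)
for i in range(8): snapshot('side'); s=state(); print(s['clock'],s['tcp_pos'],s['contact_force'],s['grip_width'])
snap('wrist','w5')
E
```

```text
17.1 [ 0.5899 -0.043   0.1221] [-5.1899  0.9946 16.8524] 0.01608490910741443
17.15 [ 0.5899 -0.0429  0.1221] [-4.8376  0.2066 15.7346] 0.015862661642494325
17.2 [ 0.5899 -0.0429  0.1221] [-5.7562  0.743  15.9555] 0.01584727359241208
17.25 [ 0.5899 -0.043   0.1221] [-5.1992  0.1988 15.5165] 0.01604573096557701
17.3 [ 0.59   -0.0429  0.1221] [-5.4275 -0.3123 16.1798] 0.015827902896939687
17.35 [ 0.5899 -0.043   0.1221] [-4.5971  1.2766 15.4349] 0.01587000693200449
17.4 [ 0.5899 -0.0429  0.1221] [-5.4398  0.8739 15.1503] 0.01615673794510959
17.45 [ 0.5899 -0.0429  0.1221] [-5.3401  0.0285 15.4613] 0.01583553390223696
```

Steady push of about 15.5 N, and the height matches fully home (tip ≈19 mm below the mouth). One last look before handing in.

```bash
python3 - <<'E'
from h import *
snap('top','top5');snap('side','side5')
a=cv2.imread('pics/top5.png')[150:245,210:310];b=cv2.imread('pics/w5.png')
cv2.imwrite('pics/fin.png',np.hstack([cv2.resize(a,(400,380),interpolation=cv2.INTER_CUBIC),cv2.resize(b[130:320,130:330],(400,380),interpolation=cv2.INTER_CUBIC)]))
E
```

```text
(no output)
```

View pics/fin.png

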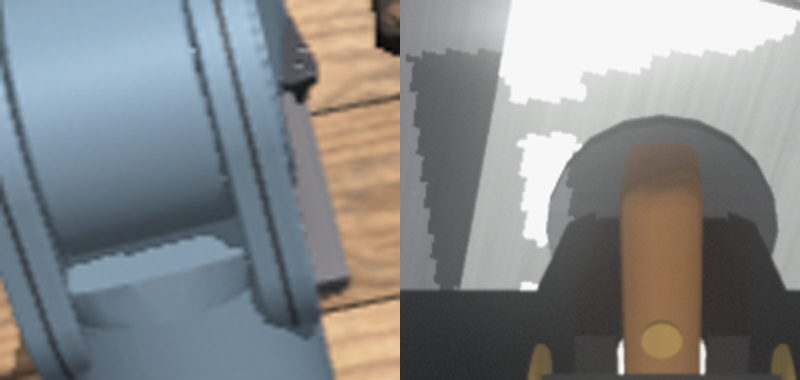

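The flange lies flat on the plate, and the grip is held upright. The plate's right-hand edge runs through (465,290) and (510,0); I'll check that quickly and hand in.

```bash
python3 - <<'E'
from h import *
print(px2w('w5',np.array([[162.5-.25,275],[185-.25,130]]),.04)); s=state(); print(s['contact_force'],s['tcp_pos'])
print(sign_off())
E
```

```text
[[ 0.62442016 -0.0908028   0.04      ]
 [ 0.5425965  -0.0922198   0.04      ]]
[-5.26464334  0.48817556 14.96748985] [ 0.58991974 -0.04292892  0.1220934 ]
the job is handed in; nothing more can be done
None
```

I slid the plate against the far and left stops, then took the wooden-gripped key from its rest and turned it about 4° to match the slot. It went in without jamming, and I handed in at about 17.6 s, still gripping and pressing.

- **Plate:** before I fetched the key, the hole and slot centres agreed to about 1 mm, and a top view showed the plate flush on both stops. At the end, its right-hand edge was still in place at y ≈ -0.091 to -0.092 m. The arm blocked the last top view, so I could not see the stop contacts directly then.
- **Key:** its height puts the tip about 19 mm below the socket mouth, which is fully home. The wrist picture showed the flange flat on the plate.
- **Force:** the steady push was about 15–16 N, with the grip still closed at 16 mm. The push briefly reached about 41 N when the key reached home, and I eased it back straight away. There was also a steady side load of about 5 N on the key at hand-in.
- **Bystanders:** the moves stayed clear of them, but I did not measure their positions again afterwards.

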